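# Hold an amber vial up to full light on the inspection lamp

## Task

Check the amber vial for particles: stand it upright and free on the middle of the inspection lamp's domed lens, so that it stays balanced there by itself. Then take hold of the lamp's spring-return dial, turn it clockwise past its first two clicks to the third (full light, which amber glass needs) and hold it there for at least three seconds; finish while still holding the dial at the third click, with the vial still standing on the lens. Do not let the vial fall over and leave the other things where they are.

Things in the scene. Friction and masses are not known exactly. Their poses are not given: they have to be found in the camera images.
- vial: Amber glass injection vial with a grey crimped cap, the only vial on the table; body 22 mm in diameter and 46 mm high, narrower cap above it to 51 mm, flat base; about 30 g. Origin at the centre of its base, z along the vial to its cap. It stands upright on the table at the start, to the left of the lamp.
- lamp: Vial inspection lamp, fixed: grey box 152 mm deep (x), 268 mm wide (y), deck 34 mm above the table. Origin: centre of its underside; x to its back, y to its left, z up; turned up to 0.2 rad about z. Domed lens on the left half of the deck, dial on the right. An upright backdrop (half black, half white, 106 mm wide, 6 mm thick, top 104 mm above the table) stands 61 mm behind the lens's centre.
- lens_top (a point): Top centre of the lamp's domed opal glass lens, 44 mm above the table (lamp frame 0, 58, 44 mm); axes as the lamp's. The dome is 73 mm across in a steel ring, spherical, 75 mm in radius, with a thin non-slip clear skin. A vial set down upright within about 4 mm of the centre rocks and comes to rest leaning some 0.02 rad per mm off centre; farther off it may slide or tip off.
- dial_grip (a point): Middle of the dial's bar grip, on its upright axis, 61 mm above the table (lamp frame 0, -80, 61 mm). The black upright bar is 50 mm long, 13 mm thick, from 42 to 75 mm above the table; round skirt under it, 55 mm across, top at 44 mm. Take it across its 13 mm. x runs along the bar to its pointer end and turns with the dial; at rest 0.6 rad counter-clockwise (from above) of the lamp's x.
- dial_nose (a point): Middle of the pointer end face of the dial's bar (white line), 25 mm from the dial's axis, at the height of dial_grip; towards the back of the lamp.
- dial (a joint): Angle of the dial in rad, 0 at rest, growing clockwise as seen from above. Clicks (detents) at 0.4, 0.8 and 1.2, marked round the dial by one, two and three raised dots; the stop is at 1.3, just past the third. A spring turns it back to 0 from anywhere when let go: 0.045 N m at rest, rising to 0.08 N m at the third click, and each click adds a bump of some 0.03 N m on the way.
- ampoule_box: Bystander: carton 64 x 91 x 36 mm, to the right of the lamp, loose. Origin at the centre of its underside.
- silk_tape: Bystander: ring of tape 104 mm across, 25 mm high, lying flat to the right of the lamp, loose. Origin at the centre of its underside.
- plaster_roll: Bystander: small white roll of plaster 45 x 33 x 38 mm, in front of the lamp, loose. Origin at the centre of its underside.
- syringe: Bystander: clear syringe lying flat, 118 x 30 x 20 mm, in front of the lamp, loose. Origin at the centre of its underside.

How it is judged:
On the way, in this order (a step that is already met when the one before it is completed fails the run):
1. the vial stands upright on the middle of the lens, let go (horizontal distance between vial and lens_top below 0.01 m and z of vial in the frame of lens_top between -0.003 and 0.004 m and angle between vial's own z axis and vertical below 0.25 rad and contact force between vial and the fingers below 0.02 N), for 0.3 s.
2. the dial is held at the third click while the vial stands on the lens (value of joint dial above 1.08 rad and horizontal distance between vial and lens_top below 0.01 m and angle between vial's own z axis and vertical below 0.25 rad), for 2.7 s.
At the end, for the whole second after the job is handed in: The fingers still hold the dial (contact above 1 N) at its third click (joint above 1.08 rad, which only a hold can keep) and the vial, untouched, stands at rest on the lens: base centre within 10 mm of the lens's centre, at its height (-3 to +4 mm), axis within 0.25 rad of vertical (all of step 2 and contact force between lamp and the fingers above 1 N and z of vial in the frame of lens_top between -0.003 and 0.004 m and linear speed of vial below 0.03 m/s and contact force between vial and the fingers below 0.02 N); the arm keeps its last pose, push and grip.
It fails at once if the vial falls over (angle between vial's own z axis and vertical above 1.1 rad).
It fails at once if another thing is moved by more than 3 cm (distance of any of ampoule_box, silk_tape, plaster_roll, syringe from where it was at the start of the episode above 0.03 m).
It also fails if it takes over 61 s, if anything falls off the work surface, if the arm or the gripper's body presses on something with over 40 N, if the wrist force passes 120 N, or if a joint passes its speed limit or range.

## Robot

A 6-joint arm with a two-finger parallel gripper is mounted at the origin on a cart in front of the work surface, level with it; the furniture and walls round the work are solid. World frame = base frame: x ahead of the robot, y to its left, z up, the work surface at z = 0. Lengths are in m, angles in rad, forces in N, time in s.
With the tool pointing down it reaches from about 0.275 to 0.75 m from the base axis. Payload 10.2 kg.
Tool frame: the origin (TCP) lies midway between the tips of the shut fingers; the grasp point (between the pads) lies 19 mm behind it; x points along the fingers, z is the direction in which the jaws open and shut, and the axes are right-handed (so a half turn about x gives the same grasp; the last joint's range is limited). The gripper opens to 85 mm and grips with 20 to 120 N. Pads are 22 mm wide; open, the fingers measure 114 mm over their backs; the gripper's body (76 mm by 85 mm) begins 54 mm behind the grasp point. The pads swing forward as they close: fully open they stand 13 mm farther back than shut.
Start: joints at [-1.545, 0.313, 1.498, -0, 1.331, -0.223], TCP at [0.129, -0.509, 0.231] pointing down, gripper open.
Joint ranges: [-2.94, 2.94], [-0.97, 2.17], [0.19, 2.56], [-1.23, 4.37], [0.02, 3.11], [-2.88, 2.88]. Speed limits (rad/s): [2.39, 2.39, 3.01, 3.14, 3.14, 3.14].

## Interface

Orientations are given as [roll, pitch, yaw] about the fixed x, y, z axes, in that order (R = Rz(yaw) Ry(pitch) Rx(roll)).
In Python, from bench import manip gives the robot as it stands.
- The arm moves only by the tool send_rows, never from a script. Its argument "deltas" is one flat list of numbers, 4 for each row, row after row: the shift along the world's x, y, z in cm, then the turn about the world's z in degrees. A call has 1 to 20 rows; each row shifts and turns the commanded pose from where the row before left it; what a row does not reach is not made up. A row lasts 1/12 s, in which the tool goes at most 41.7 mm and 7.16 degrees, less where a joint would pass 70% of its speed; a pose out of reach is approached as far as the arm can. A call is refused whole if a number of a shift passes 4.17 or a number of a turn 7.16, either way. A call with a gripper value outside its range is refused whole. "hand" is the gripper command: -1 is fully open, 1 is shut, values between are in proportion, set as the call begins (left out, the last holds). The fingers move at their own pace and stop on an object; "force" is the grip in N (left out, the last holds). Time passes only in rows, so rows that do not move let the fingers close. It gives the time, the measured TCP pose, the force and the opening at its end, in the units of the state.
- manip.read_state(): the state, without advancing time (a new reading comes with each control period).
- manip.read_camera(name): name is "side" or "top" or "wrist"; returns a dict with "frame" (384x512x3 uint8, red, green, blue), "K" (3x3 intrinsics, pixels), "T" (4x4, takes a point from camera to world coordinates). Camera axes: x right, y up, looking along -z (the intrinsics and any distortion apply to the point x, -y, -z); pixel columns grow to the right and rows downward; lengths in m; the calibration is good to about 2 mm. A picture is of the moment at which its call begins. There is no depth.
- manip.finish_job(): hands the job in, once; it reports no verdict.
Trained networks look in the newest picture that a camera, given by its name, has taken for a name from the list of things; names that differ only in an ending like _2 or _b are one class to them, and where a whole thing is asked for, a point or a joint stands for the part that bears it (a point fixed in the world has none). Each returns a list of dicts, best first, with "score" (0 to 1); they miss things now and then, are a little off and sometimes report something else, mostly with a low value. They report only what shows in the picture. A call takes as long as a camera call.
- manip.look_for(camera, thing): "box" ([left, top, width, height] in pixels, round what is visible of it).
- manip.regions_of(camera, thing): "region" (384x512 bool, what is visible of it) and "box" ([left, top, width, height] in pixels, round what is visible of it).
- manip.pinpoint(camera, thing): "xy" ([column, row] in pixels: a listed point, or the origin of a listed thing).
The state is a dict: "time_s": time; "qpos": joint angles; "joint_vel": joint speeds; "effort": joint torques, N m; "ee_pos": TCP position; "eef_rot": TCP orientation; "wrist_force": force on the tool from outside, world axes, zero at the start; "torque": the same for the moment, N m; "width": opening from 0.0 (shut) to 1.0 (fully open).
Only numpy, scipy, OpenCV 4.12 (cv2) and the standard library are available. Lean on these libraries where they do the work, as an engineer would, in place of code of your own. Each camera call takes 0.05 s, during which the arm holds its last target. There are 200 camera calls.

## Working session

There is one attempt and no reset: what is moved stays moved. The work goes in short steps, Python scripts to look and compute and a tool call to move; the robot and the scene stay as the last step left them, time stands still between calls to the robot, and variables do not carry over. Pictures are saved under pics/ and viewed, about 8 in all and at most 12, crops included, and the job is handed in when it is done.

Besides the shell and the picture viewer there is one more tool, called after "Request:" as name(argument=value, ...) on one line, values as JSON. send_rows: Moves the arm, as the interface text tells. Its arguments: {"type":"object","properties":{"deltas":{"type":"array","items":{"type":"number"}},"hand":{"type":"number"},"force":{"type":"number"}},"required":["deltas"]}

```bash
mkdir -p pics; ls; cat > h.py <<'E'
import numpy as np, cv2
from bench import manip
def cam(n):
    c=manip.read_camera(n); return c
def ray(c,uv):
    K,T=np.array(c["K"]),np.array(c["T"])
    d=np.linalg.inv(K)@[uv[0],uv[1],1]; d=np.array([d[0],-d[1],-d[2]])
    return T[:3,3],T[:3,:3]@d
def onz(c,uv,z):
    o,d=ray(c,uv); return o+d*(z-o[2])/d[2]
def proj(c,p):
    K,T=np.array(c["K"]),np.array(c["T"])
    q=T[:3,:3].T@(np.array(p)-T[:3,3]); q=K@[q[0],-q[1],-q[2]]; return q[:2]/q[2]
def tri(o1,d1,o2,d2):
    A=np.stack([d1,-d2],1); s=np.linalg.lstsq(A,o2-o1,rcond=None)[0]
    a,b=o1+s[0]*d1,o2+s[1]*d2; return (a+b)/2,np.linalg.norm(a-b)
def save(c,n,crop=None,f=1):
    im=c["frame"][:,:,::-1]
    if crop: x,y,w,h=crop; im=im[y:y+h,x:x+w]
    cv2.imwrite("pics/"+n,cv2.resize(im,None,fx=f,fy=f,interpolation=cv2.INTER_CUBIC))
E
python3 - <<'E'
from h import *
np.set_printoptions(precision=4,suppress=True)
s=manip.read_state(); print(s)
cs={n:cam(n) for n in("side","top")}
for n in cs: print(n,[k for k in cs[n]],cs[n]["T"][:3,3], cs[n]["K"][0])
for t,z in(("vial",0),("lamp",0),("lens_top",.044),("dial_grip",.061),("dial_nose",.061),("ampoule_box",0),("silk_tape",0),("plaster_roll",0),("syringe",0)):
    r={}
    for n in cs:
        p=manip.pinpoint(n,t)
        if p: r[n]=ray(cs[n],p[0]["xy"]); print(t,n,p[0]["score"],np.array(p[0]["xy"]),onz(cs[n],p[0]["xy"],z))
    if len(r)==2: print("   tri",tri(*r["side"],*r["top"]))
im=np.hstack([cs["top"]["frame"],cs["side"]["frame"]])[:,:,::-1]
save(cs["top"],"top0.png",f=1.5);save(cs["side"],"side0.png",f=1.5)
E
```

```text
pics
{'time_s': 0.0, 'qpos': array([-1.5454,  0.3135,  1.4985, -0.    ,  1.331 , -0.2234]), 'joint_vel': array([ 0.0016,  0.001 , -0.0003, -0.0005, -0.0004, -0.0015]), 'effort': array([ -0.0006, -41.2262, -25.9744,  -0.0002,   0.0042,   0.    ]), 'ee_pos': array([ 0.1292, -0.5086,  0.2307]), 'eef_rot': array([2.9281, 1.5695, 1.6061]), 'wrist_force': array([ 1.0852, -0.1578, -0.5372]), 'torque': array([-0.0289,  0.0182, -0.0099]), 'width': 1.0028034619282051}
side ['frame', 'K', 'T'] [0.3713 0.9048 0.5229] [380.6141   0.     255.683 ]
top ['frame', 'K', 'T'] [ 0.3436 -0.0172  1.052 ] [357.3333   0.     260.6324]
vial top 0.54 [136.8 227.7] [0.4041 0.3148 0.    ]
lamp top 0.82 [271.5 177.1] [ 0.5593 -0.0769  0.    ]
lens_top top 0.71 [255.8 176.5] [ 0.5515 -0.0291  0.044 ]
dial_grip side 0.44 [260.2 177. ] [ 0.5572 -0.169   0.061 ]
dial_grip top 0.56 [305.2 174.9] [ 0.5545 -0.1693  0.061 ]
   tri (array([ 0.5559, -0.1693,  0.0607]), np.float64(0.0026778721306529264))
dial_nose side 0.74 [249.8 177.7] [ 0.5874 -0.1558  0.061 ]
dial_nose top 0.57 [299.  167.8] [ 0.5749 -0.1518  0.061 ]
   tri (array([ 0.5807, -0.1512,  0.062 ]), np.float64(0.011743526727222288))
ampoule_box side 0.79 [292.9 176.7] [ 0.4697 -0.3417  0.    ]
ampoule_box top 0.76 [350.3 212.3] [ 0.4556 -0.3119  0.    ]
   tri (array([ 0.4606, -0.3081,  0.0136]), np.float64(0.01284237385976259))
silk_tape side 0.64 [251.8 169.2] [ 0.6252 -0.3757  0.    ]
silk_tape top 0.81 [366.  160.8] [ 0.6139 -0.3655  0.    ]
   tri (array([ 0.618 , -0.364 ,  0.0039]), np.float64(0.009946347905709356))
plaster_roll top 0.39 [197.9 234.1] [0.3872 0.1373 0.    ]
syringe side 0.52 [308.5 208.5] [ 0.3987 -0.1103  0.    ]
syringe top 0.51 [277.7 234.5] [ 0.388  -0.0955  0.    ]
   tri (array([ 0.393 , -0.0949,  0.0077]), np.float64(0.010588020251615355))
```

View pics/top0.png

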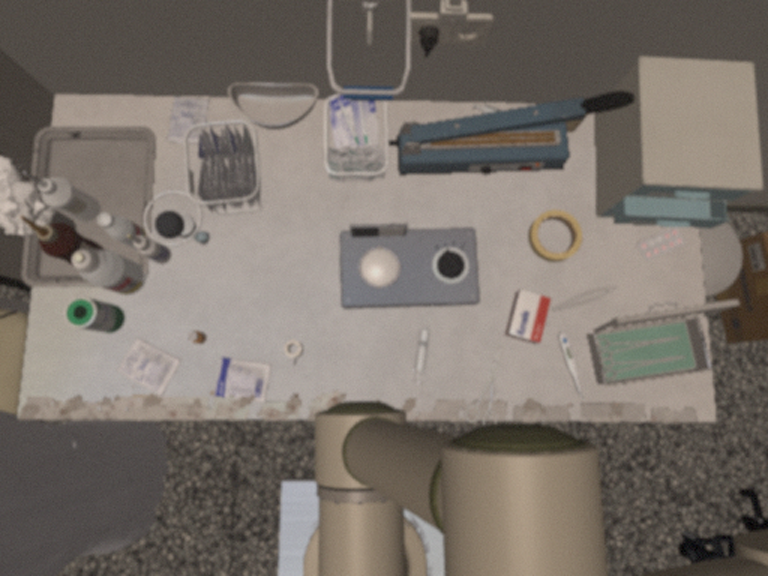

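View pics/side0.png

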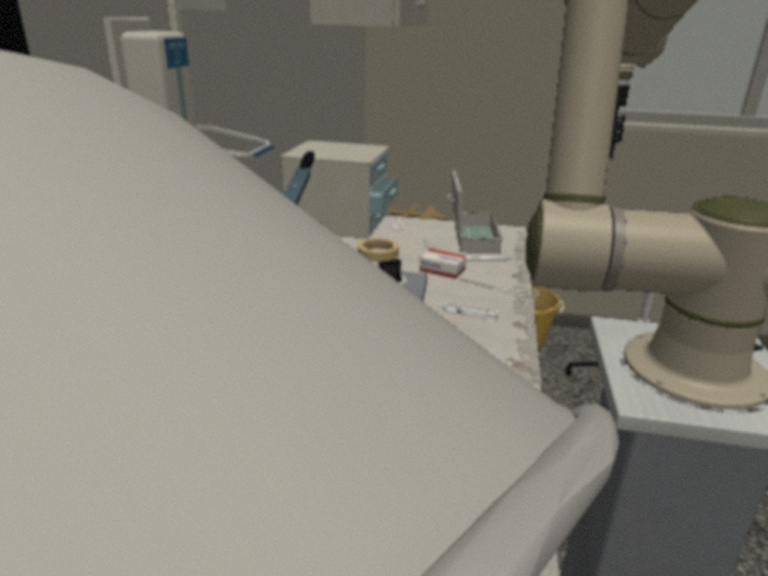

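The top view shows the vial near (132,225) px, the lens near (253,178) and the dial near (301,176). The side view is mostly blocked by a pale object in front of the camera. I'll move over the lamp next and use the wrist camera.

Request:
send_rows(deltas=[1.95, 2.3, 0.3, -0.7, 1.95, 2.3, 0.3, -0.7, 1.95, 2.3, 0.3, -0.7, 1.95, 2.3, 0.3, -0.7, 1.95, 2.3, 0.3, -0.7, 1.95, 2.3, 0.3, -0.7, 1.95, 2.3, 0.3, -0.7, 1.95, 2.3, 0.3, -0.7, 1.95, 2.3, 0.3, -0.7, 1.95, 2.3, 0.3, -0.7, 1.95, 2.3, 0.3, -0.7, 1.95, 2.3, 0.3, -0.7, 1.95, 2.3, 0.3, -0.7, 1.95, 2.3, 0.3, -0.7, 1.95, 2.3, 0.3, -0.7, 1.95, 2.3, 0.3, -0.7, 1.95, 2.3, 0.3, -0.7, 1.95, 2.3, 0.3, -0.7, 1.95, 2.3, 0.3, -0.7, 0, 0, 0, 0], hand=-1)

```text
time_s: 2.67
ee_pos: [0.5018, -0.0686, 0.2886]
eef_rot: [2.068, 1.569, 0.517]
wrist_force: [0.1, 0.1, 1.3]
width: 1.0
```

```bash
cat > look.py <<'E'
from h import *
import sys
from scipy.spatial.transform import Rotation as Ro
np.set_printoptions(precision=4,suppress=True)
s=manip.read_state(); R=Ro.from_euler("xyz",s["eef_rot"]).as_matrix()
print(s["time_s"],s["ee_pos"],"q",s["qpos"],"x",R[:,0],"jaw",np.degrees(np.arctan2(R[1,2],R[0,2])),"w",s["width"],s["wrist_force"])
c=cam("wrist"); save(c,sys.argv[1],f=1.5); print("cam",c["T"][:3,3],-c["T"][:3,2])
Z=dict(lens_top=.044,dial_grip=.061,dial_nose=.061)
for t in sys.argv[2:]:
    for p in manip.pinpoint("wrist",t)[:2]: print(t,p["score"],np.array(p["xy"]),onz(c,p["xy"],Z.get(t,0)))
E
python3 look.py w1.png lens_top dial_grip dial_nose lamp vial
```

```text
2.6667 [ 0.5018 -0.0686  0.2886] q [-0.3682  0.2351  1.4505  0.0012  1.455   1.1826] x [ 0.0014  0.0008 -1.    ] jaw -88.8609208727062 w 1.000353617161839 [0.1137 0.1344 1.3273]
cam [ 0.5721 -0.0671  0.431 ] [-0.2702 -0.0058 -0.9628]
lens_top 0.74 [202.9 116.6] [ 0.5566 -0.0132  0.044 ]
lens_top 0.24 [433.8 194.1] [ 0.4724 -0.2853  0.044 ]
dial_grip 0.64 [334.9 116.9] [ 0.5597 -0.1562  0.061 ]
dial_nose 0.78 [324.8  99.5] [ 0.5773 -0.1441  0.061 ]
lamp 0.7 [257.3 118.1] [ 0.5543 -0.0746  0.    ]
```

View pics/w1.png

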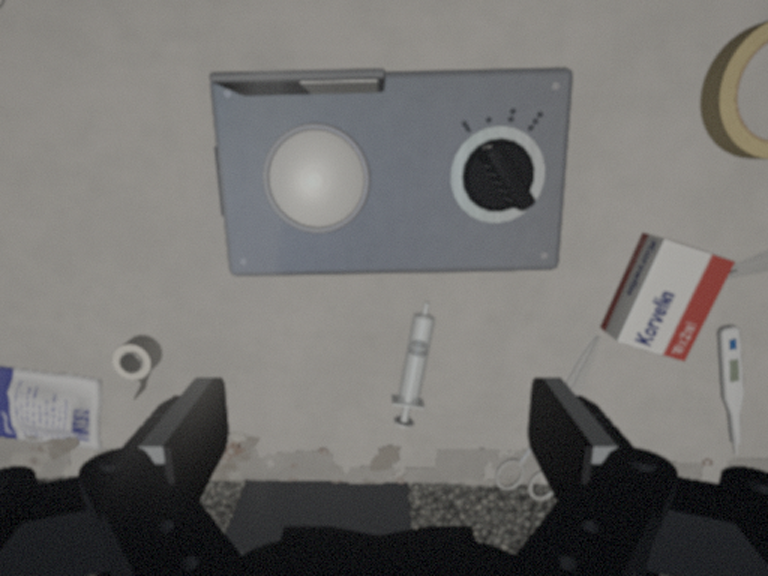

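The wrist view shows the dome centred near (211,118) px and the dial near (332,116) px, with the bystanders clear of both. `pinpoint` is about 8 px off on the lens, so I'll fit the circles directly.

```bash
cat > fit.py <<'E'
from h import *
np.set_printoptions(precision=4,suppress=True)
def ell(g,seed,r,lo):
    x0,y0=int(seed[0]-r),int(seed[1]-r); sub=cv2.resize(g[y0:y0+2*r,x0:x0+2*r],None,fx=4,fy=4,interpolation=cv2.INTER_CUBIC)
    t,m=cv2.threshold(sub,lo,255,cv2.THRESH_BINARY+(cv2.THRESH_OTSU if lo==0 else 0))
    cs=max(cv2.findContours(m,cv2.RETR_EXTERNAL,cv2.CHAIN_APPROX_NONE)[0],key=cv2.contourArea)
    (cx,cy),ax,_=cv2.fitEllipse(cv2.convexHull(cs)); return np.array([x0+(cx+.5)/4-.5,y0+(cy+.5)/4-.5]),np.array(ax)/4,t
if __name__=="__main__":
    c=cam("wrist"); g=cv2.cvtColor(c["frame"],cv2.COLOR_RGB2GRAY)
    for n,seed,r,z,R in(("lens",(210.7,118),42,.036,.0365),("skirt",(332,116),38,.042,.0275)):
        e,ax,t=ell(g,seed,r,0); p=onz(c,e,z); q=onz(c,e+[ax.mean()/2,0],z)
        print(n,e,ax,t,p,"radius",np.linalg.norm(q-p))
        if n=="lens": L=p
        else: d=L-p; print("dist",np.linalg.norm(d[:2]),"yaw",np.arctan2(-d[0],d[1]))
E
python3 fit.py
```

```text
lens [206.327  115.9645] [61.8651 64.6947] 139.0 [ 0.5544 -0.0205  0.036 ] radius 0.035931410422122674Traceback (most recent call last):
  File "fit.py", line 11, in <module>
    e,ax,t=ell(g,seed,r,0); p=onz(c,e,z); q=onz(c,e+[ax.mean()/2,0],z)
           ~~~^^^^^^^^^^^^
  File "fit.py", line 7, in ell
    (cx,cy),ax,_=cv2.fitEllipse(cv2.convexHull(cs)); return np.array([x0+(cx+.5)/4-.5,y0+(cy+.5)/4-.5]),np.array(ax)/4,t
                 ~~~~~~~~~~~~~~^^^^^^^^^^^^^^^^^^^^
cv2.error: OpenCV(4.12.0) /io/opencv/modules/imgproc/src/shapedescr.cpp:361: error: (-201:Incorrect size of input array) There should be at least 5 points to fit the ellipse in function 'fitEllipseNoDirect'
```

```bash
sed -i 's/(210.7,118),42,.036,.0365/(206,116),42,.036,0/; s/(332,116),38,.042,.0275/(328,114),36,.042,1/; s/e,ax,t=ell(g,seed,r,0)/e,ax,t=ell(g,seed,r,135)/' fit.py
python3 - <<'E'
from h import *
c=cam("wrist"); g=cv2.cvtColor(c["frame"],cv2.COLOR_RGB2GRAY)
print(manip.read_state()["ee_pos"],g[114,280:380])
E
python3 fit.py
```

```text
[ 0.49942097 -0.07249092  0.28837448] [111 112 114 111 114 112 114 114 111 113 110 113 115 113 115 112 123 143
 155 159 159 161 164 154 115  58  30  27  28  39  39  37  32  42  41  35
  41  38  34  35  38  38  36  28  34  38  33  29  32  32  36  41  40  34
  35  39  32  31  35  33  29  26  31  32  28  35  35  30  36  28  36  68
 117 144 152 152 150 150 147 123 107 106 108 106 109 109 106 108 110 110
 102  99  96 115 132 140 137 142 141 140]
lens [206.5544 116.043 ] [62.6222 65.2292] 135.0 [ 0.5544 -0.0207  0.036 ] radius 0.036307601979810665
skirt [327.5228 112.8727] [61.6798 65.7237] 135.0 [ 0.5602 -0.1565  0.042 ] radius 0.03557658254828745
dist 0.13598162295507388 yaw 0.04209397128688988
```

Request:
send_rows(deltas=[-1.5, 3.3, 0, 0, -1.5, 3.3, 0, 0, -1.5, 3.3, 0, 0, -1.5, 3.3, 0, 0, -1.5, 3.3, 0, 0, -1.5, 3.3, 0, 0, -1.5, 3.3, 0, 0, -1.5, 3.3, 0, 0, -1.5, 3.3, 0, 0, -1.5, 3.3, 0, 0, 0, 0, 0, 0, 0, 0, 0, 0, 0, 0, 0, 0])

```text
time_s: 4.2
ee_pos: [0.35, 0.2577, 0.2883]
eef_rot: [0.524, 1.571, -1.03]
wrist_force: [0.8, 0.2, -0.0]
width: 1.001
```

```bash
python3 look.py w2.png vial
```

```text
4.2 [0.35   0.2577 0.2883] q [ 0.364   0.0706  1.6439 -0.0003  1.427   1.9183] x [ 0.0001 -0.0002 -1.    ] jaw -89.05313119467957 w 1.0006736905906592 [ 0.7529  0.2285 -0.0278]
cam [0.4204 0.2592 0.4306] [-0.2713 -0.0059 -0.9625]
vial 0.93 [200.9 103.4] [0.4185 0.3208 0.    ]
```

View pics/w2.png

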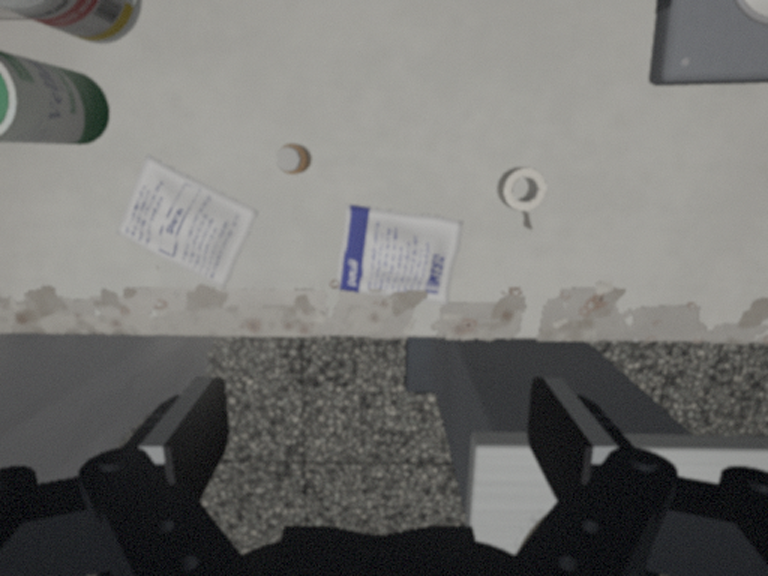

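```bash
python3 - <<'E'
from h import *
np.set_printoptions(precision=4,suppress=True)
c=cam("wrist"); save(c,"v.png",(180,90,40,30),12)
print(onz(c,(194,105.3),.051),onz(c,(200.5,105.3),0))
p=manip.regions_of("wrist","vial")[0]; m=p["region"]; print(p["score"],p["box"])
# silhouette fit: project body+cap cylinders
from scipy.optimize import minimize
def sil(xy):
    M=np.zeros((384*4,512*4),np.uint8)
    a=np.linspace(0,2*np.pi,24)
    for r,z0,z1 in((.011,0,.037),(.0075,.038,.051)):
        P=[proj(c,(xy[0]+r*np.cos(t),xy[1]+r*np.sin(t),z))*4 for z in(z0,z1) for t in a]
        cv2.fillConvexPoly(M,cv2.convexHull(np.array(P).astype(np.int32)),255)
    return cv2.resize(M,(512,384),interpolation=cv2.INTER_AREA)/255.
f=lambda v:np.abs(sil(v)-m).sum()
r=minimize(f,[.415,.321],method="Nelder-Mead",options=dict(initial_simplex=[[.415,.321],[.42,.321],[.415,.326]]))
print(r.x,r.fun,m.sum())
E
```

```text
[0.4171 0.3205 0.051 ] [0.4167 0.3208 0.    ]
0.64 [183.9, 96.0, 22.3, 19.9]
[0.4169 0.3236] 31.513725490196077 383
```

View pics/v.png

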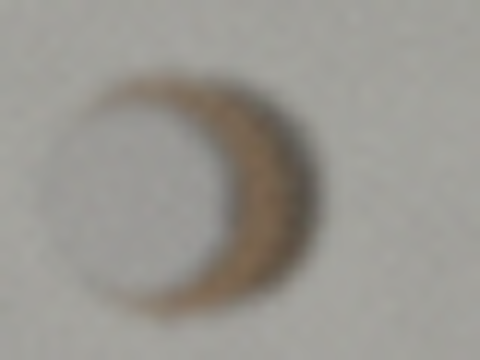

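The crop puts the cap centre at about (191,106) px. The silhouette fit agrees, giving the vial at about (0.4165, 0.3237).

Request:
send_rows(deltas=[0.95, 0.94, -2.7, 0, 0.95, 0.94, -2.7, 0, 0.95, 0.94, -2.7, 0, 0.95, 0.94, -2.7, 0, 0.95, 0.94, -2.7, 0, 0.95, 0.94, -2.7, 0, 0.95, 0.96, -2.7, 0, 0, 0, 0, 0, 0, 0, -2.2, 0, 0, 0, -2.2, 0, 0, 0, -2.2, 0, 0, 0, -2.2, 0, 0, 0, 0, 0, 0, 0, 0, 0], hand=-0.2)

```text
time_s: 5.57
ee_pos: [0.4165, 0.3237, 0.0122]
eef_rot: [-1.022, 1.57, -2.577]
wrist_force: [0.9, 0.2, 0.9]
width: 0.602
```

```bash
python3 look.py w3.png vial
```

```text
5.5667 [0.4165 0.3237 0.0122] q [ 0.4383  0.5979  1.7118 -0.0001  0.8322  1.9932] x [-0.0003 -0.0002 -1.    ] jaw -89.08672377092473 w 0.601707699389759 [0.8982 0.2455 0.9146]
cam [0.4871 0.3251 0.1545] [-0.2718 -0.0057 -0.9623]
vial 0.8 [249.8 250.8] [0.4161 0.3247 0.    ]
```

View pics/w3.png

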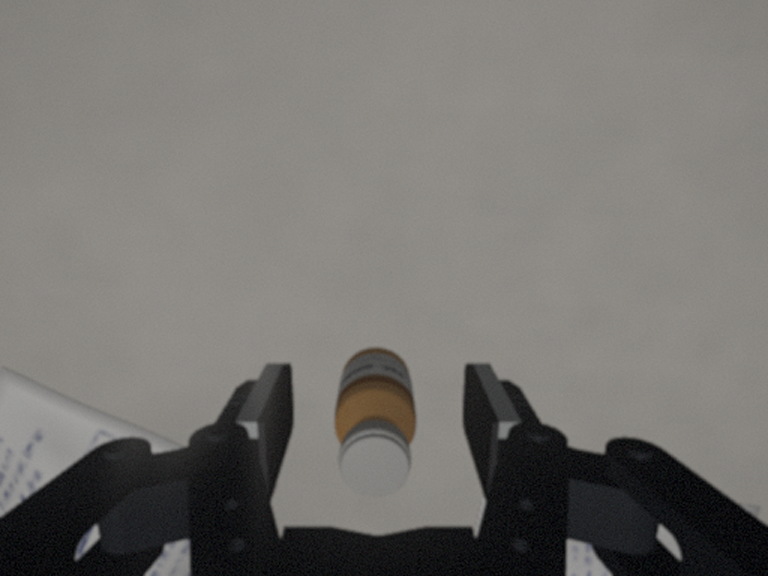

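The vial sits between the pads, about 1 mm left of centre. Closing gently.

Request:
send_rows(deltas=[0, 0, 0, 0, 0, 0, 0, 0, 0, 0, 0, 0, 0, 0, 0, 0, 0, 0, 0, 0, 0, 0, 0, 0], hand=1, force=20)

```text
time_s: 6.17
ee_pos: [0.4168, 0.3244, 0.0125]
eef_rot: [1.931, 1.569, 0.377]
wrist_force: [-1.6, -1.3, 7.2]
width: 0.248
```

```bash
python3 look.py w4.png vial; python3 - <<'E'
from h import *
c=cam("wrist"); save(c,"w4.png",(190,220,130,110),6)
for z in(0,.051): print(z,proj(c,(.4165,.3237,z)))
E
```

```text
6.1667 [0.4168 0.3244 0.0125] q [ 0.4395  0.5977  1.7113 -0.0001  0.8309  1.9934] x [ 0.0016  0.0006 -1.    ] jaw -89.03167188224728 w 0.24754743688975803 [-1.61   -1.3341  7.246 ]
cam [0.4871 0.3257 0.1549] [-0.2699 -0.0052 -0.9629]
vial 0.95 [251.7 249.7] [0.4169 0.3245 0.    ]
0 [253.22860338 250.41356611]
0.051 [253.96712798 311.14764493]
```

View pics/w4.png

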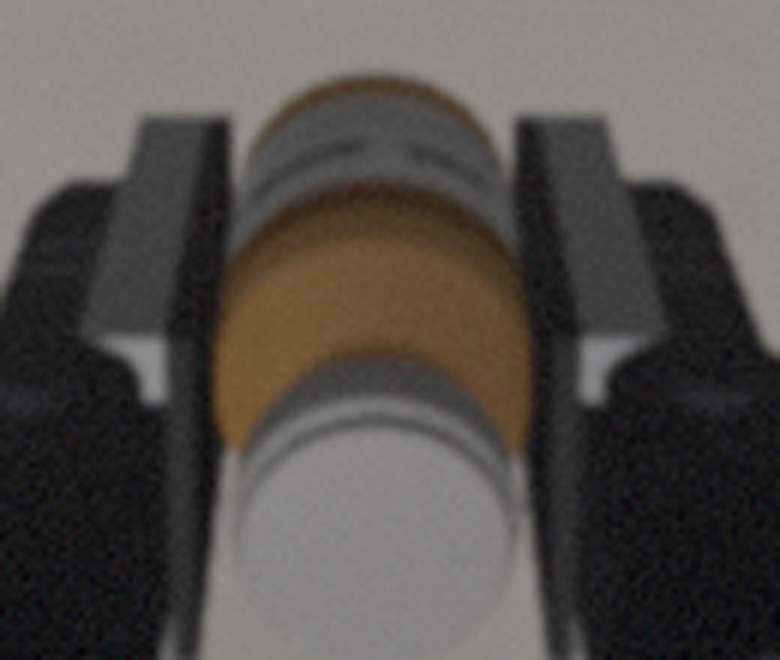

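Request:
send_rows(deltas=[0, 0, 0.8, 0, 0, 0, 1.7, 0, 0, 0, 2.5, 0, 0, 0, 2.5, 0, 0.5, -1.2, 2.5, 0, 0.98, -2.46, 0, 0, 0.98, -2.46, 0, 0, 0.98, -2.46, 0, 0, 0.98, -2.46, 0, 0, 0.98, -2.46, 0, 0, 0.98, -2.46, 0, 0, 0.98, -2.46, 0, 0, 0.98, -2.46, 0, 0, 0.98, -2.46, 0, 0, 0.98, -2.46, 0, 0, 0.98, -2.46, 0, 0, 0.98, -2.46, 0, 0, 0.98, -2.46, 0, 0, 0.5, -1.2, 0, 0])

```text
time_s: 7.9
ee_pos: [0.5545, -0.0222, 0.112]
eef_rot: [1.008, 1.57, -0.548]
wrist_force: [0.0, 0.3, -0.8]
width: 0.246
```

Request:
send_rows(deltas=[0, 0, 0, 0, 0, 0, 0, 0, 0, 0, 0, 0, 0, 0, 0, 0])

```text
time_s: 8.23
ee_pos: [0.5533, -0.0184, 0.1114]
eef_rot: [-2.408, 1.57, 2.322]
wrist_force: [1.2, -1.0, -0.2]
width: 0.245
```

```bash
python3 look.py w5.png vial lens_top; python3 - <<'E'
from h import *
c=cam("wrist"); save(c,"w5.png",f=1.5)
for z in (.0345,.044): print(proj(c,(.5544,-.0203,z)))
E
```

```text
8.2333 [ 0.5533 -0.0184  0.1114] q [-0.2451  0.4949  1.5638  0.0002  1.0832  1.3076] x [-0.0002  0.0002 -1.    ] jaw -88.96880732635556 w 0.2452083063870144 [ 1.1608 -0.9558 -0.2071]
cam [ 0.6238 -0.0169  0.2537] [-0.2717 -0.0059 -0.9624]
vial 0.78 [252.4 251.8] [ 0.5064 -0.0199  0.    ]
lens_top 0.72 [248.9 213.7] [ 0.5538 -0.0166  0.044 ]
[253.80821093 208.88178044]
[253.91378071 213.2849807 ]
```

View pics/w5.png

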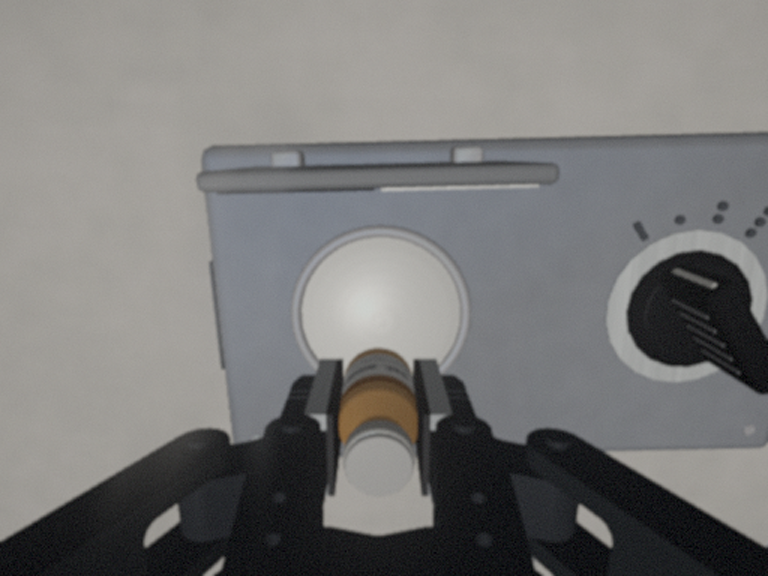

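The lens is in view and centred near (254,209) px, as predicted. A quick arc check will refine x.

```bash
python3 - <<'E'
from h import *
from scipy.optimize import least_squares
np.set_printoptions(precision=4,suppress=True)
c=cam("wrist"); g=cv2.GaussianBlur(cv2.cvtColor(c["frame"],cv2.COLOR_RGB2GRAY),(0,0),1).astype(np.float32)
# dome edge: last strong radial gradient bright->dark, upper arc
P=[]
c0=np.array([.5544,-.0203])
rs=np.arange(.031,.043,.0002)
for a in np.radians(np.arange(-100,101,5)):
    uv=np.array([proj(c,(c0[0]+r*np.cos(a),c0[1]+r*np.sin(a),.0345)) for r in rs]).astype(np.float32)
    v=cv2.remap(g,uv[None,:,0],uv[None,:,1],cv2.INTER_CUBIC)[0]
    d=np.gradient(v); i=np.argmin(d[:35]); P.append((a,rs[i],d[i]))
    if len(P)%8==1: print(np.degrees(a),v[::6])
P=np.array(P); X=np.stack([P[:,1]*np.cos(P[:,0]),P[:,1]*np.sin(P[:,0])],1)
f=least_squares(lambda p:np.hypot(X[:,0]-p[0],X[:,1]-p[1])-p[2],[0,0,.036],loss="soft_l1",f_scale=.0005)
print(P[:,1]*1000,f.x*1000); print(manip.read_state()["ee_pos"])
E
```

```text
-100.0 [170.0045 168.1577 167.7551 164.5133 151.1761 144.4305 151.3939 143.062
 127.2411 122.7394]
-59.99999999999999 [168.689  167.2046 166.8139 159.014  146.5633 150.2396 147.2741 125.5747
 117.0809 123.1195]
-20.0 [171.5549 171.0783 169.3232 158.1152 146.9373 151.257  142.1755 122.79
 120.5722 127.2009]
20.0 [176.4326 174.9309 174.022  162.9544 145.5235 150.5906 147.5751 129.3459
 124.5918 129.5023]
59.99999999999999 [180.9014 179.4411 179.0663 172.8954 147.679  141.4207 152.1668 141.7651
 129.2943 129.4197]
100.0 [182.6911 182.0385 181.0508 179.0396 161.4582 135.4193 141.0923 150.4214
 140.8583 129.4296]
[35.4 35.4 35.2 35.  35.2 35.  35.  34.8 34.6 34.8 34.6 34.8 34.6 35.
 34.6 35.  34.6 34.8 34.8 34.4 34.8 35.  34.8 34.6 34.8 35.2 35.2 34.8
 35.2 34.8 34.8 35.6 35.4 35.4 35.6 35.4 35.4 35.8 35.8 36.  36.4] [-0.8236  0.3052 35.5386]
[ 0.5536 -0.0192  0.1113]
```

Request:
send_rows(deltas=[0, 0, -1.2, 0, 0, 0, -1.3, 0, 0, 0, -1.2, 0, 0, 0, -0.9, 0, 0, 0, -0.4, 0, 0, 0, -0.2, 0, 0, 0, 0, 0, 0, 0, 0, 0])

```text
time_s: 9.15
ee_pos: [0.5539, -0.0197, 0.0598]
eef_rot: [1.347, 1.57, -0.207]
wrist_force: [-0.3, -0.2, 0.2]
width: 0.244
```

Request:
send_rows(deltas=[0, 0, -0.1, 0, 0, 0, 0, 0, 0, 0, 0, 0])

```text
time_s: 9.4
ee_pos: [0.5538, -0.0196, 0.0586]
eef_rot: [1.345, 1.57, -0.209]
wrist_force: [-0.4, 0.4, -0.3]
width: 0.246
```

Request:
send_rows(deltas=[0, 0, -0.1, 0, 0, 0, 0, 0, 0, 0, 0, 0])

```text
time_s: 9.65
ee_pos: [0.5536, -0.0196, 0.0573]
eef_rot: [-1.999, 1.571, 2.731]
wrist_force: [-0.5, 0.4, -0.3]
width: 0.247
```

Request:
send_rows(deltas=[0.02, -0.03, -0.06, 0, 0, 0, 0, 0, 0, 0, 0, 0])

```text
time_s: 9.9
ee_pos: [0.5538, -0.02, 0.0566]
eef_rot: [-1.799, 1.571, 2.93]
wrist_force: [-0.7, -0.2, -1.2]
width: 0.244
```

Request:
send_rows(deltas=[0, 0, -0.06, 0, 0, 0, 0, 0, 0, 0, 0, 0])

```text
time_s: 10.15
ee_pos: [0.554, -0.02, 0.0564]
eef_rot: [1.259, 1.57, -0.295]
wrist_force: [-0.9, -0.1, 3.8]
width: 0.245
```

```bash
python3 look.py w6.png lens_top vial; python3 - <<'E'
from h import *
c=cam("wrist"); save(c,"w6.png",(150,150,200,180),4)
E
```

```text
10.15 [ 0.554  -0.02    0.0564] q [-0.2474  0.572   1.6055 -0.      0.9638  1.3067] x [ 0.0004 -0.0001 -1.    ] jaw -89.0420325691496 w 0.24479562305709276 [-0.8941 -0.1261  3.7621]
cam [ 0.6244 -0.0185  0.1987] [-0.2711 -0.0058 -0.9625]
vial 0.96 [249.5 251.6] [ 0.5327 -0.0189  0.    ]
```

View pics/w6.png

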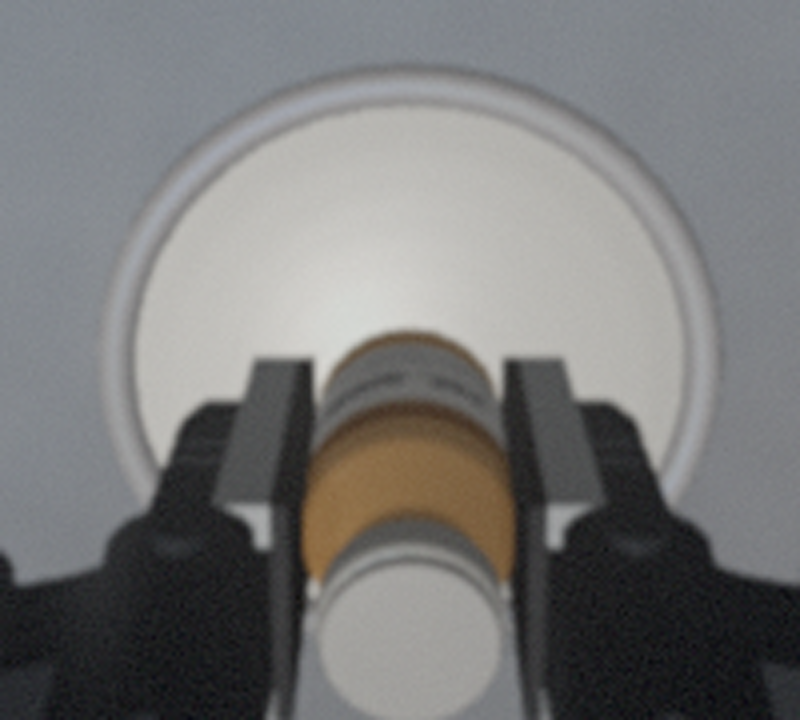

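```bash
python3 - <<'E'
from h import *
c=cam("wrist")
q=lambda u,v:(150+u/4-.4,150+v/4-.4)
print("vial back",onz(c,q(410,331),.0442)[0]-.011)
for z in(.0345,.036,.037):
    b=onz(c,q(410,104),z); l=onz(c,q(135,360),z); r=onz(c,q(688,360),z); R=(l-r)[1]/2
    b2=onz(c,q(410,66),z); l2=onz(c,q(102,355),z); r2=onz(c,q(719,355),z); R2=(l2-r2)[1]/2
    print(z,R,b[0]-R,R2,b2[0]-R2, (l+r)[1]/2,(l2+r2)[1]/2)
E
```

```text
vial back 0.552413054650358
0.0345 0.03615492435512132 0.5535131754741617 0.04029562045384355 0.5541378404205002 -0.020316057324850596 -0.020176192053012295
0.036 0.03582462687825893 0.5541609624274788 0.03992749517072084 0.5547799206752322 -0.02029975344685519 -0.020161165930321676
0.037 0.03560442856035066 0.5545928203963569 0.0396820783153057 0.555207974178387 -0.02028888419485825 -0.02015114851519459
```

Request:
send_rows(deltas=[0.05, 0, 0.04, 0, 0, 0, 0, 0, 0, 0, 0, 0])

```text
time_s: 10.65
ee_pos: [0.5543, -0.0199, 0.0564]
eef_rot: [-1.871, 1.571, 2.858]
wrist_force: [-1.2, -0.9, 2.4]
width: 0.244
```

Request:
send_rows(deltas=[0, 0, 0, 0, 0, 0, 0, 0, 0, 0, 0, 0, 0, 0, 0, 0, 0, 0, 0, 0], hand=0.25)

```text
time_s: 11.07
ee_pos: [0.5543, -0.0199, 0.0564]
eef_rot: [-2.002, 1.571, 2.727]
wrist_force: [-0.5, 0.3, -0.2]
width: 0.373
```

```bash
python3 look.py w7.png vial; python3 - <<'E'
from h import *
c=cam("wrist"); save(c,"w7.png",(150,150,200,180),3)
E
```

```text
11.0667 [ 0.5543 -0.0199  0.0564] q [-0.2472  0.5728  1.604   0.      0.9649  1.3069] x [-0.0001  0.     -1.    ] jaw -89.04637799830071 w 0.3733591904630733 [-0.465   0.2742 -0.2471]
cam [ 0.6248 -0.0185  0.1987] [-0.2716 -0.0057 -0.9624]
vial 0.67 [253.1 249.5] [ 0.5345 -0.0211  0.    ]
```

View pics/w7.png

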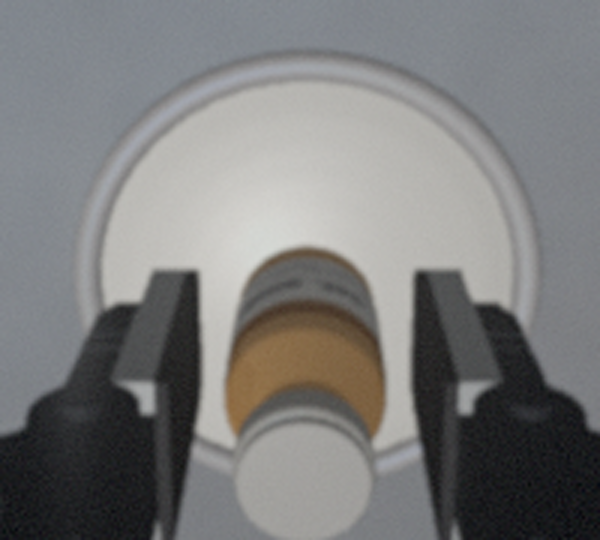

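The vial stands free and close to upright on the dome: body centre about (252,265) px, with clear gaps to both pads. Retreating upward.

Request:
send_rows(deltas=[0, 0, 0, 0, 0, 0, 0, 0, 0, 0, 0.3, 0, 0, 0, 0.8, 0, 0, 0, 1.2, 0, 0, 0, 1.5, 0, 0, 0, 1.8, 0, 0, 0, 1.8, 0, 0, 0, 1.8, 0, 0, 0, 0, 0, 0.08, -1.98, 0, 5.1, 0.08, -1.98, 0, 5.1, 0.08, -1.98, 0, 5.1, 0.08, -1.98, 0, 5.1, 0.08, -1.98, 0, 5.1, 0.08, -1.98, 0, 5.1, 0.08, -1.98, 0, 5.1, 0, 0, 0, 0, 0, 0, 0, 0], hand=-0.2)

```text
time_s: 12.8
ee_pos: [0.5597, -0.159, 0.1482]
eef_rot: [-2.902, 1.57, 2.448]
wrist_force: [-0.5, -0.0, -0.7]
width: 0.601
```

```bash
python3 look.py w8.png dial_grip dial_nose vial
```

```text
12.8 [ 0.5597 -0.159   0.1482] q [-0.478   0.5098  1.4333  0.0002  1.1991  0.4556] x [-0.0005  0.0004 -1.    ] jaw -53.49861013187985 w 0.6007025939487614 [-0.4744 -0.0097 -0.657 ]
cam [ 0.6168 -0.1178  0.2904] [-0.2188 -0.1623 -0.9622]
dial_grip 0.79 [249.9 206.1] [ 0.559  -0.1591  0.061 ]
dial_nose 0.68 [248.1 171.7] [ 0.5782 -0.1434  0.061 ]
vial 0.76 [84.5 91.4] [ 0.5422 -0.0026  0.    ]
```

View pics/w8.png

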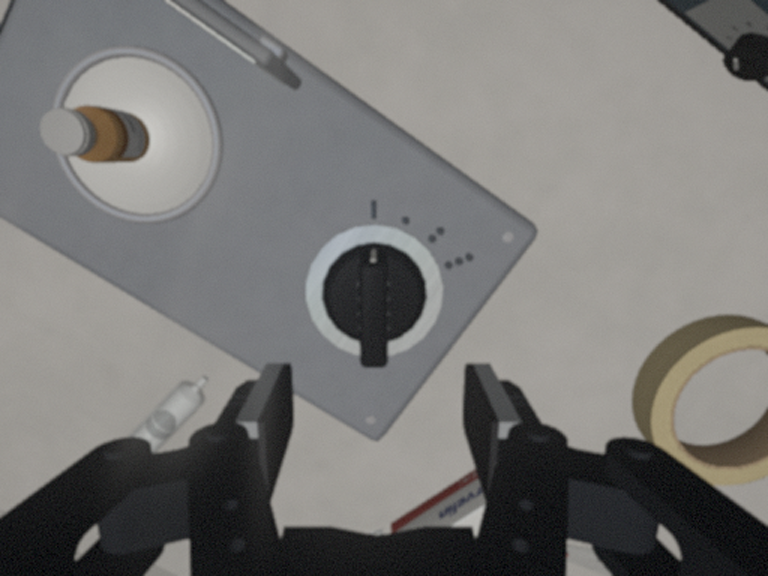

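The vial is still standing on the dome at about (70,88) px. The bar is aligned between the fingers with its pointer up at (249,171) px. Descending and gripping.

Request:
send_rows(deltas=[0, 0, -1.0, 0, 0, 0, -1.8, 0, 0, 0, -2.0, 0, 0, 0, -2.0, 0, 0, 0, -1.5, 0, 0, 0, -1.0, 0, 0, 0, -0.6, 0, 0, 0, 0, 0, 0, 0, 0, 0])

```text
time_s: 13.75
ee_pos: [0.5602, -0.1585, 0.0499]
eef_rot: [0.466, 1.57, -0.465]
wrist_force: [0.7, -0.5, 0.2]
width: 0.604
```

Request:
send_rows(deltas=[0, 0, 0, 0, 0, 0, 0, 0, 0, 0, 0, 0, 0, 0, 0, 0, 0, 0, 0, 0, 0, 0, 0, 0, 0, 0, 0, 0], hand=1, force=50)

```text
time_s: 14.33
ee_pos: [0.5592, -0.1572, 0.0504]
eef_rot: [-3.024, 1.568, 2.329]
wrist_force: [-6.4, 7.4, 10.4]
width: 0.142
```

Request:
send_rows(deltas=[-0.1, 0.13, 0, 0, 0, 0, 0, -3, 0, 0, 0, -5, 0, 0, 0, -5, 0, 0, 0, -5, 0, 0, 0, -5, 0, 0, 0, -5, 0, 0, 0, -5, 0, 0, 0, -5, 0, 0, 0, -5, 0, 0, 0, -5, 0, 0, 0, -5, 0, 0, 0, -5, 0, 0, 0, -5, 0, 0, 0, -4, 0, 0, 0, -3, 0, 0, 0, 0, 0, 0, 0, 0])

```text
time_s: 15.83
ee_pos: [0.5591, -0.159, 0.0505]
eef_rot: [0.827, 1.567, -1.326]
wrist_force: [-2.7, -8.0, 3.8]
width: 0.144
```

```bash
python3 look.py w9.png dial_nose dial_grip vial; python3 -c "
from h import *
s=manip.read_state();print(s['torque'],s['effort'])
c=cam('wrist');save(c,'w9.png',f=1.5)
c=cam('top');save(c,'t9.png',(215,140,120,80),6)"
```

```text
15.8333 [ 0.5591 -0.159   0.0505] q [-0.4774  0.6284  1.5228 -0.0031  0.9882  1.677 ] x [ 0.0008 -0.0033 -1.    ] jaw -123.3419441628389 w 0.1440548848830622 [-2.6823 -8.0257  3.8043]
cam [ 0.6181 -0.1961  0.1929] [-0.226   0.1449 -0.9633]
dial_nose 0.63 [251.3 220.5] [ 0.5791 -0.1708  0.061 ]
dial_grip 0.6 [253.7 273.1] [ 0.5585 -0.1584  0.061 ]
[-1.34428921  0.64537197  0.07045921] [  4.63957965 -48.63511562 -20.22430658   1.86718527   0.06005728
   0.09631495]
```

View pics/w9.png

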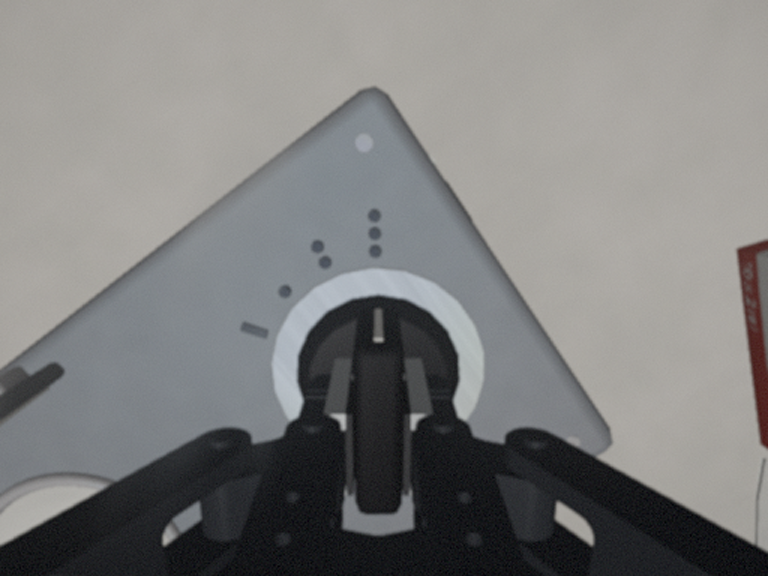

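The pointer, seen at (252,217) px, lines up with the three dots. Holding.

Request:
send_rows(deltas=[0, 0, 0, 0, 0, 0, 0, 0, 0, 0, 0, 0, 0, 0, 0, 0, 0, 0, 0, 0, 0, 0, 0, 0, 0, 0, 0, 0, 0, 0, 0, 0, 0, 0, 0, 0, 0, 0, 0, 0, 0, 0, 0, 0, 0, 0, 0, 0, 0, 0, 0, 0, 0, 0, 0, 0, 0, 0, 0, 0, 0, 0, 0, 0, 0, 0, 0, 0, 0, 0, 0, 0, 0, 0, 0, 0, 0, 0, 0, 0])

```text
time_s: 17.8
ee_pos: [0.559, -0.159, 0.0504]
eef_rot: [0.805, 1.567, -1.347]
wrist_force: [-3.5, -8.3, 4.2]
width: 0.144
```

Request:
send_rows(deltas=[0, 0, 0, 0, 0, 0, 0, 0, 0, 0, 0, 0, 0, 0, 0, 0, 0, 0, 0, 0, 0, 0, 0, 0, 0, 0, 0, 0, 0, 0, 0, 0, 0, 0, 0, 0, 0, 0, 0, 0, 0, 0, 0, 0, 0, 0, 0, 0, 0, 0, 0, 0, 0, 0, 0, 0, 0, 0, 0, 0, 0, 0, 0, 0, 0, 0, 0, 0, 0, 0, 0, 0, 0, 0, 0, 0, 0, 0, 0, 0])

```text
time_s: 19.47
ee_pos: [0.559, -0.159, 0.0504]
eef_rot: [0.814, 1.567, -1.339]
wrist_force: [-2.3, -7.8, 4.2]
width: 0.143
```

Request:
send_rows(deltas=[0, 0, 0, 0, 0, 0, 0, 0, 0, 0, 0, 0, 0, 0, 0, 0, 0, 0, 0, 0, 0, 0, 0, 0, 0, 0, 0, 0, 0, 0, 0, 0])

```text
time_s: 20.13
ee_pos: [0.559, -0.159, 0.0505]
eef_rot: [0.821, 1.567, -1.332]
wrist_force: [-3.1, -7.7, 3.0]
width: 0.14
```

```bash
python3 look.py w10.png dial_nose dial_grip; python3 - <<'E'
from h import *
for n in("top","side"):
    c=cam(n)
    for p in manip.pinpoint(n,"vial")[:2]: print(n,p["score"],p["xy"],onz(c,p["xy"],.044))
    for p in manip.look_for(n,"vial")[:1]: print(n,p)
c=cam("top"); print(proj(c,(.554,-.02,.044)),proj(c,(.554,-.02,.095)))
# amber pixels round the lens
u,v=proj(c,(.554,-.02,.07)).astype(int); s=c["frame"][v-18:v+18,u-18:u+18].astype(int)
m=(s[...,0]-s[...,2])>35; y,x=np.nonzero(m); print("amber",m.sum(),x.mean()+u-18 if m.any() else 0,y.mean()+v-18 if m.any() else 0)
E
```

```text
20.1333 [ 0.559  -0.159   0.0505] q [-0.4774  0.6284  1.5228 -0.0031  0.9881  1.6767] x [ 0.0008 -0.0033 -1.    ] jaw -123.32928642454729 w 0.14031783241013876 [-3.0794 -7.6598  3.0403]
cam [ 0.6181 -0.1961  0.1929] [-0.226   0.1448 -0.9633]
dial_nose 0.94 [252.4 214.3] [ 0.5811 -0.1726  0.061 ]
dial_grip 0.95 [252.4 274.9] [ 0.5581 -0.1575  0.061 ]
top 0.6 [254.0, 176.0] [ 0.55287378 -0.02394341  0.044     ]
[252.63409184 175.59869957] [252.72958836 171.79066912]
amber 27 252.0 176.96296296296296
```

```bash
python3 -c "
from bench import manip
print(manip.finish_job())"
```

```text
the job is handed in; nothing more can be done
None
```

I stood the amber vial on the middle of the lens and let it go. I then gripped the dial, turned it about 70° clockwise (about 1.2 rad) to the third click, and held it there for just over 4 s. I handed the job in at about 20 s of the 61 s allowed, still holding the dial.

**Dial:** In the last wrist pictures the pointer lined up with the three dots. The gripper had turned 70° and was closed on the bar (about 12 mm opening), and the sideways force stayed steady at about 8 N.

**Vial:** The top camera put it within about 4 mm of the lens centre, and amber showed where an upright vial should be. The wrist picture after I let go showed it standing free.

**Disagreements and gaps:**
- The side camera was mostly blocked and could not see the vial, so I could not check its lean from the side.
- `pinpoint` was several mm off on the lens, so I used circle fits instead; these agreed to about 1 mm.
- I did not re-measure the bystanders at the end, but the gripper did not go near them.

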